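# Lock the part positioner with its cross pin

### The job

Lock the blue part positioner: take the long pin with the red knob out of the wooden pin block, stand it in the hole in the positioner's top so that it rests on the hidden shaft, and turn the crank up from where it leans until the shaft's cross-hole comes under the pin and the pin drops in. Then push the pin fully home, so that its knob sits on the block, and let go. Leave the short black-knobbed pin in its place and do not disturb the other things lying about.

Things in the scene. Friction and masses are not known exactly. Their poses are not given: they have to be found in the camera images.
- positioner: Part positioner, fixed to the worktop: blue block 60 (its x) x 50 (its y) x 106 mm high; 10 mm high feet reach 54 mm out along x, 70 mm wide. A steel shaft, 32 mm diameter, level along its y, 62 mm up, runs through it: crank on the +y side, 69 mm round faceplate on the -y side, reaching 50 mm out. Origin: centre of underside.
- hole_mouth (a point): Mouth of the upright 13.6 mm pin hole in the positioner's top (steel wear plate round it), 106 mm up. The hole crosses the shaft, whose top lies 28 mm below the mouth and blocks it unless the shaft's 14 mm cross-hole is upright. Below the shaft a spring ball stops the pin's nose about 20 mm short of home; pushing the knob with some 5 N, up to 10 N, takes it past.
- shaft_axis (a point): Fixed point on the shaft axis about which the middle of the crank handle turns: 87 mm to the positioner's +y side, 62 mm above the worktop. The crank is clamped on the shaft at an unknown angle, so where the cross-hole points cannot be seen; a pin standing on the shaft drops about 40 mm by its own weight when the cross-hole comes under it, and then locks the shaft.
- crank (a joint): Crank angle (rad): 0 with the handle straight up, negative leaning to the positioner's -x (towards the robot), positive to +x; range -1.15 to 0.9. Starts between -1.0 and -0.65. Stiff (about 0.15 N m), stays where it is left. The cross-hole is upright at one hidden crank angle between about -0.35 and 0.35.
- crank_handle (a point): Middle of the crank's black handle: a bar of 14 mm diameter, 54 mm long, parallel to the shaft (positioner's y), 75 mm from the shaft axis; the flat crank arm is on its block side, 31 mm from this point.
- pin_block: Wooden block 50 (its x) x 125 (its y) x 50 mm high, fixed to the worktop, with two upright holes 70 mm apart along its y, 44 mm deep, in which the two pins stand. Origin: centre of its underside.
- lock_pin: The long locking pin: steel shank 12 mm diameter, 88 mm long, with a rounded nose, and a red knob 24 mm in diameter and 22 mm high on top; 80 g. Origin: centre of the nose's end; its z points to the knob. It stands upright in either hole of the pin block.
- pin_collar (a point): Underside of the red knob, on the pin's axis, 88 mm above the nose's end.
- short_pin: A short pin, shank 12 mm diameter and 60 mm long, with a black knob 24 mm in diameter and 22 mm high; stands in the other hole of the pin block and stays there. Origin: centre of the nose's end.
- charger: Black box-shaped charger, 51x74x29 mm; bystander. Origin: centre of its underside.
- yellow_screwdriver: Screwdriver with a yellow handle, 170 mm long, lying flat; bystander. Origin: centre of its underside.
- tin: Round cream tin with a grey lid, 48 mm diameter, 50 mm high; bystander. Origin: centre of its underside.
- bolt: Steel bolt, 46 mm long, lying; bystander. Origin: centre of its underside.
- key_fob: Black oval remote key fob, 60 mm long, lying flat; bystander. Origin: centre of its underside.

How it is judged:
At the end, for the whole second after the job is handed in: The long pin is fully home through the positioner's block and shaft: the underside of its red knob within 4 mm of the block's top face and within 5 mm of the hole's centre, the pin upright and at rest (z of pin_collar in the frame of hole_mouth below 0.004 m and horizontal distance between pin_collar and hole_mouth below 0.005 m and angle between lock_pin's own z axis and vertical below 0.1 rad and linear speed of lock_pin below 0.02 m/s); the robot touches nothing.
It fails at once if the short black-knobbed pin was taken or knocked out of its place (moved more than 20 mm) (distance of short_pin from where it was at the start of the episode above 0.02 m).
It fails at once if a bystander (charger, screwdriver, tin, bolt, key fob) was moved more than 30 mm (distance of any of charger, yellow_screwdriver, tin, bolt, key_fob from where it was at the start of the episode above 0.03 m).
It also fails if it takes over 72 s, if anything falls off the work surface, if the arm or the gripper's body presses on something with over 40 N, if the wrist force passes 120 N, or if a joint passes its speed limit or range.

### The arm

A 6-joint arm with a two-finger parallel gripper is mounted at the origin on a cart in front of the work surface, level with it; the furniture and walls round the work are solid. World frame = base frame: x ahead of the robot, y to its left, z up, the work surface at z = 0. Lengths are in m, angles in rad, forces in N, time in s.
With the tool pointing down it reaches from about 0.35 to 0.975 m from the base axis. Payload 4.9 kg.
Tool frame: the origin (TCP) lies midway between the tips of the shut fingers; the grasp point (between the pads) lies 19 mm behind it; z points along the fingers, y is the line along which they close (so a half turn about z gives the same grasp; the last joint's range is limited). The gripper opens to 85 mm and grips with 20 to 120 N. Pads are 22 mm wide; open, the fingers measure 114 mm over their backs; the gripper's body (76 mm by 85 mm) begins 54 mm behind the grasp point. The pads swing forward as they close: fully open they stand 13 mm farther back than shut.
Start: joints at [-1.312, 0.053, 1.613, -0, 1.476, -0.119], TCP at [0.231, -0.581, 0.231] pointing down, gripper open.
Joint ranges: [-3.01, 3.01], [-1.01, 2.22], [0.06, 2.58], [-1.02, 4.17], [0.09, 2.62], [-3.14, 3.14]. Speed limits (rad/s): [2.57, 2.57, 3.14, 3.14, 3.14, 3.14].

### API

Orientations are given as a unit quaternion [w, x, y, z].
In Python, from plant import manip gives the robot as it stands.
- The arm moves only by the tool move_arm, never from a script. Its argument "increments" is one flat list of numbers, 5 for each row, row after row: the shift along the tool's x, y, z in mm, then the turn about the tool's z in rad, then the opening, from 0 (shut) to 1 (fully open). In form: [tx, ty, tz, spin, jaw, tx, ty, tz, spin, jaw, ...]. A call has 1 to 8 rows; each row shifts and turns the commanded pose from where the row before left it, along the tool's axes as they then stand; what a row does not reach is not made up. A row lasts 1/12 s, in which the tool goes at most 41.7 mm and 7.16 degrees, less where a joint would pass 70% of its speed; a pose out of reach is approached as far as the arm can. A call with a gripper value outside its range is refused whole. The fingers move at their own pace and stop on an object; the grip force is fixed at half the most. Time passes only in rows, so rows that do not move let the fingers close. It gives the time, the measured TCP pose, the force, the opening and the grip force at its end, in the units of the state.
- manip.state(): the state, without advancing time (a new reading comes with each control period).
- manip.grab_frame(name): name is "side" or "top"; returns a dict with "image" (480x640x3 uint8, blue, green, red), "fov_y" (degrees; the focal length in pixels is half the picture's height over the tangent of half this angle, whatever the lens; pixels are square), "cx", "cy" (the principal point, pixels), "eye" and "rotation" of the camera in the world. Camera axes: x right, y down, z forward; pixel columns grow to the right and rows downward; lengths in m; the calibration is good to about 2 mm. A picture is of the moment at which its call begins. There is no depth.
- manip.job_done(): hands the job in; it is judged then, once.
The state is a dict: "time": time; "joint_pos": joint angles; "joint_vel": joint speeds; "joint_efforts": joint torques, N m; "tool_pos": TCP position; "tool_rot": TCP orientation; "contact_force": force on the tool from outside, world axes, zero at the start; "ft_torque": the same for the moment, N m; "gripper_width": opening from 0.0 (shut) to 1.0 (fully open); "grasp_force": force on a finger pad.
Only numpy, scipy, OpenCV 4.12 (cv2) and the standard library are available. Lean on these libraries where they do the work, as an engineer would, in place of code of your own. Each camera call takes 0.05 s, during which the arm holds its last target. There are 200 camera calls.

## Working session

There is one attempt and no reset: what is moved stays moved. The work goes in short steps, Python scripts to look and compute and a tool call to move; the robot and the scene stay as the last step left them, time stands still between calls to the robot, and variables do not carry over. Pictures are saved under pics/ and viewed, at most 10 in all, crops included, and the job is handed in when it is done.

Besides the shell and the picture viewer there is one more tool, called as name(argument=value, ...) on one line, values as JSON. move_arm: Moves the arm, as the interface text tells. Its arguments: {"type":"object","properties":{"increments":{"type":"array"}},"required":["increments"]}

```bash
ls; mkdir -p pics; python3 - <<'E'
from plant import manip
import cv2
for n in("side","top"):
    f=manip.grab_frame(n); cv2.imwrite(f"pics/{n}0.png",f["image"])
    print(n,f["fov_y"],f["cx"],f["cy"],f["eye"],f["rotation"])
print(manip.state())
E
```

```text
pics
side 43.377586612114264 314.9236909387834 240.959819106902 [ 0.57034662 -1.16059555  0.84362426] [-0.47207281  0.88148859 -0.01114037 -0.0010089 ]
top 57.6187484089603 320.25482152479645 242.63531675876482 [ 0.38964237 -0.02504047  1.22463169] [-0.05356921  0.71148612 -0.69816391  0.05903382]
{'time': 0.1, 'joint_pos': array([-1.31199849e+00,  5.33331528e-02,  1.61417937e+00, -2.02372242e-05,
        1.47598370e+00, -1.19000288e-01]), 'joint_vel': array([ 0.00183764, -0.00236716, -0.00298196,  0.00058217, -0.00016542,
        0.00051126]), 'joint_efforts': array([ 2.40331810e-04, -3.94903779e+01, -3.71363533e+01, -8.79080949e-05,
        3.91446098e-03, -1.71683723e-05]), 'tool_pos': array([ 0.23039486, -0.58037184,  0.23014617]), 'tool_rot': array([-9.48758381e-04,  9.82210935e-01,  1.87778523e-01, -7.65221718e-05]), 'contact_force': array([ 0.47468254,  0.43663598, -0.56698758]), 'ft_torque': array([-0.01138942,  0.03895681, -0.00214503]), 'grasp_force': 0.0, 'gripper_width': 1.0016262968242007}
```

View pics/side0.png

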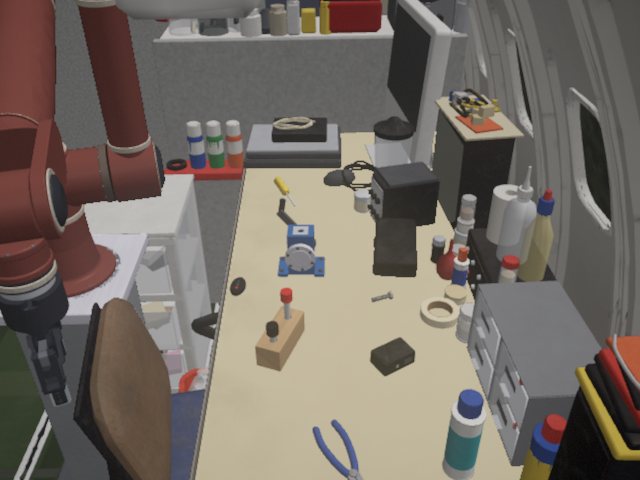

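View pics/top0.png

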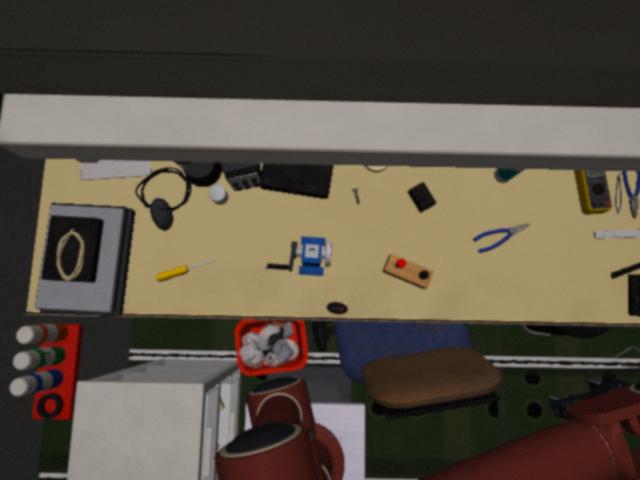

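Side view: the positioner is at about (301,250), crank at (288,215), red knob at (287,296), black knob at (272,328). In the top view, the positioner is at (312,252), handle at (280,266), red knob at (401,263) and black knob at (424,274). I'll enlarge both.

```bash
python3 - <<'E'
import cv2
s=cv2.imread("pics/side0.png");t=cv2.imread("pics/top0.png")
cv2.imwrite("pics/s1.png",cv2.resize(s[190:370,220:340],None,fx=3.3,fy=3.3,interpolation=cv2.INTER_CUBIC))
cv2.imwrite("pics/t1.png",cv2.resize(t[225:295,260:440],None,fx=4.4,fy=4.4,interpolation=cv2.INTER_CUBIC))
E
```

```text
(no output)
```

View pics/s1.png

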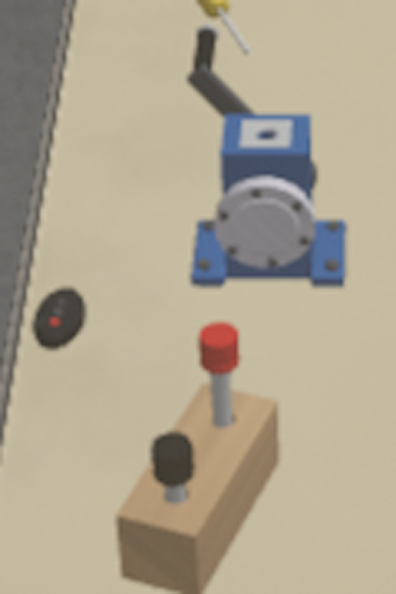

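View pics/t1.png

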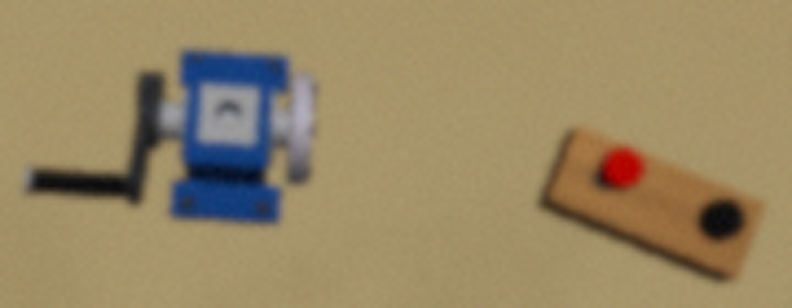

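Enlarged, side crop: red knob top (219,332), hole (268,134), plate centre about (267,133), handle from (207,33) to (203,68), black knob top (173,440). Top crop: red knob (622,167), hole/plate centre (229,114), handle end (30,180) to (133,186), black knob (721,218).

```bash
cat > h.py <<'E'
import numpy as np
from scipy.spatial.transform import Rotation as R
C={"side":(43.377586612114264,314.9236909,240.9598191,[0.57034662,-1.16059555,0.84362426],[-0.47207281,0.88148859,-0.01114037,-0.0010089]),
"top":(57.6187484089603,320.2548215,242.6353168,[0.38964237,-0.02504047,1.22463169],[-0.05356921,0.71148612,-0.69816391,0.05903382])}
def ray(n,u,v):
    f,cx,cy,e,q=C[n]; F=240/np.tan(np.radians(f/2))
    d=R.from_quat(q,scalar_first=True).apply([(u-cx)/F,(v-cy)/F,1]); return np.array(e),d/np.linalg.norm(d)
def proj(n,p):
    f,cx,cy,e,q=C[n]; F=240/np.tan(np.radians(f/2))
    c=R.from_quat(q,scalar_first=True).inv().apply(np.array(p)-e); return F*c[0]/c[2]+cx,F*c[1]/c[2]+cy
def atz(n,uv,z):
    e,d=ray(n,*uv); return e+d*(z-e[2])/d[2]
def tri(s,t):
    a,d=ray("side",*s); b,g=ray("top",*t)
    k=np.linalg.lstsq(np.c_[d,-g],b-a,rcond=None)[0]; p=a+d*k[0]; q=b+g*k[1]
    return (p+q)/2,np.linalg.norm(p-q)
S=lambda x,y:((x+.5)/3.3-.5+220,(y+.5)/3.3-.5+190)
T=lambda x,y:((x+.5)/4.4-.5+260,(y+.5)/4.4-.5+225)
E
python3 - <<'E'
from h import *
np.set_printoptions(precision=4,suppress=True)
for n,s,t,z in [("red",(219,332),(622,167),.116),("blk",(173,440),(721,218),.088),("hole",(268,134),(229,113),.106),("hend",(206,33),(30,180),.11),("harm",(203,68),(135,186),.11)]:
    print(n,*tri(S(*s),T(*t)),"side@z",atz("side",S(*s),z),"top@z",atz("top",T(*t),z))
for n,c,z in [("side",[(223,116),(310,116),(309,161),(222,161)],.106)]:
    for k in c: print(atz(n,S(*k),z))
print([atz("top",T(*k),.106) for k in [(200,83),(261,86),(259,145),(197,141)]])
print([atz("top",T(*k),.05) for k in [(578,126),(763,201),(731,280),(543,205)]])
E
```

```text
red [ 0.5215 -0.2393  0.1164] 0.002281730666035205 side@z [ 0.5226 -0.2384  0.116 ] top@z [ 0.5204 -0.2395  0.116 ]
blk [ 0.4955 -0.3029  0.0895] 0.002582095213161134 side@z [ 0.4966 -0.301   0.088 ] top@z [ 0.4943 -0.3034  0.088 ]
hole [ 0.5499 -0.0101  0.1071] 0.002075739504573292 side@z [ 0.5509 -0.0081  0.106 ] top@z [ 0.5491 -0.0102  0.106 ]
hend [0.5058 0.1033 0.1231] 0.0006698734268094608 side@z [0.505  0.1263 0.11  ] top@z [0.5068 0.1048 0.11  ]
harm [0.5042 0.0426 0.1293] 0.003419749721018231 side@z [0.5041 0.0756 0.11  ] top@z [0.5045 0.0436 0.11  ]
[0.5196 0.0163 0.106 ]
[0.5802 0.014  0.106 ]
[ 0.5785 -0.0428  0.106 ]
[ 0.52   -0.0406  0.106 ]
[array([0.5666, 0.0073, 0.106 ]), array([ 0.5655, -0.0287,  0.106 ]), array([ 0.5304, -0.0282,  0.106 ]), array([0.5321, 0.0082, 0.106 ])]
[array([ 0.5531, -0.2253,  0.05  ]), array([ 0.5088, -0.3388,  0.05  ]), array([ 0.46  , -0.3181,  0.05  ]), array([ 0.5038, -0.2034,  0.05  ])]
```

Triangulated heights match the text: red knob top 0.116 at (0.521,-0.239), hole mouth 0.107 at (0.550,-0.010), handle middle about (0.505,0.075,0.12). I'll first align the tool axes, so that tx=+Y, ty=+X and tz=-Z.

move_arm(increments=[0, 0, 0, -0.12, 1, 0, 0, 0, -0.12, 1, 0, 0, 0, -0.12, 1, 0, 0, 0, -0.12, 1, 0, 0, 0, -0.12, 1, 0, 0, 0, -0.12, 1, 0, 0, 0, -0.12, 1, 0, 0, 0, -0.12, 1])

```text
time: 0.77
tool_pos: [0.2304, -0.5805, 0.2305]
tool_rot: [-0.001, 0.783, 0.622, 0.0]
contact_force: [-0.7, 0.2, 0.1]
gripper_width: 1.0
grasp_force: 0.0
```

move_arm(increments=[0, 0, 0, -0.12, 1, 0, 0, 0, -0.113, 1, 0, 0, 0, 0, 1])

```text
time: 1.02
tool_pos: [0.2305, -0.5806, 0.2306]
tool_rot: [-0.0, 0.706, 0.708, 0.0]
contact_force: [-0.5, -0.5, -0.2]
gripper_width: 0.999
grasp_force: 0.0
```

move_arm(increments=[24, 20, 0, 0, 1, 24, 20, 0, 0, 1, 24, 20, 0, 0, 1, 24, 20, 0, 0, 1, 24, 20, 0, 0, 1, 24, 20, 0, 0, 1, 24, 20, 0, 0, 1, 24, 20, 0, 0, 1])

```text
time: 1.68
tool_pos: [0.3912, -0.3875, 0.231]
tool_rot: [-0.0, 0.708, 0.706, 0.0]
contact_force: [0.5, -0.7, 0.0]
gripper_width: 0.999
grasp_force: 0.0
```

move_arm(increments=[24, 20, 0, 0, 1, 24, 20, 0, 0, 1, 24, 20, 0, 0, 1, 24, 20, 0, 0, 1, 24, 20, 0, 0, 1, 24, 20, 0, 0, 1, 5, 10, 0, 0, 1, 0, 0, 0, 0, 1])

```text
time: 2.35
tool_pos: [0.5218, -0.2383, 0.2309]
tool_rot: [-0.0, 0.707, 0.708, 0.0]
contact_force: [-0.6, -0.5, -0.4]
gripper_width: 0.998
grasp_force: 0.0
```

move_arm(increments=[-1, 0, 20, 0, 1, 0, 0, 20, 0, 1, 0, 0, 20, 0, 1, 0, 0, 20, 0, 1, 0, 0, 20, 0, 1, 0, 0, 20, 0, 1, 0, 0, 20, 0, 1, 0, 0, 5, 0, 1])

```text
time: 3.02
tool_pos: [0.5174, -0.2407, 0.0822]
tool_rot: [-0.003, 0.708, 0.706, -0.001]
contact_force: [-1.2, 0.1, 0.0]
gripper_width: 1.002
grasp_force: 0.0
```

move_arm(increments=[0, 0, 0, 0, 0.6, 0, 0, 0, 0, 0.4, 0, 0, 0, 0, 0.2, 0, 0, 0, 0, 0, 0, 0, 0, 0, 0, 0, 0, 0, 0, 0, 0, 0, 0, 0, 0, 0, 0, 0, 0, 0])

```text
time: 3.68
tool_pos: [0.5212, -0.2414, 0.0877]
tool_rot: [0.001, 0.707, 0.707, 0.0]
contact_force: [-2.3, 0.3, 5.6]
gripper_width: 0.26
grasp_force: 58.8
```

move_arm(increments=[0, 0, -10, 0, 0, 0, 0, -15, 0, 0, 0, 0, -20, 0, 0, 0, 0, -20, 0, 0, 0, 0, -20, 0, 0, 0, 0, -20, 0, 0, 0, 0, -20, 0, 0, 0, 0, -10, 0, 0])

```text
time: 4.35
tool_pos: [0.5213, -0.2412, 0.2244]
tool_rot: [0.002, 0.707, 0.707, 0.0]
contact_force: [0.1, -1.7, 0.3]
gripper_width: 0.253
grasp_force: 59.4
```

move_arm(increments=[20, 0, 0, 0, 0, 30, 4, 0, 0, 0, 30, 4, 0, 0, 0, 30, 4, 0, 0, 0, 30, 4, 0, 0, 0, 30, 4, 0, 0, 0, 30, 4, 0, 0, 0, 20, 4, 0, 0, 0])

```text
time: 5.02
tool_pos: [0.5479, -0.0183, 0.2206]
tool_rot: [-0.001, 0.707, 0.708, -0.0]
contact_force: [-0.7, 0.0, -0.7]
gripper_width: 0.26
grasp_force: 59.4
```

move_arm(increments=[9, 1, 0, 0, 0, 0, 0, 0, 0, 0, 0, 0, 0, 0, 0, 0, 0, 0, 0, 0])

```text
time: 5.35
tool_pos: [0.5493, -0.0129, 0.2211]
tool_rot: [-0.0, 0.707, 0.707, -0.0]
contact_force: [0.6, 0.2, -0.5]
gripper_width: 0.261
grasp_force: 59.4
```

```bash
python3 - <<'E'
from plant import manip
import cv2,numpy as np
s=manip.grab_frame("side")["image"];t=manip.grab_frame("top")["image"]
cv2.imwrite("pics/s2f.png",s);cv2.imwrite("pics/t2f.png",t)
a=cv2.resize(s[170:290,240:360],(396,396),interpolation=cv2.INTER_CUBIC);b=cv2.resize(t[215:305,260:350],(396,396),interpolation=cv2.INTER_CUBIC)
cv2.imwrite("pics/st2.png",np.hstack([a,b])); print(manip.state()["tool_pos"])
E
```

```text
[ 0.54941211 -0.01312903  0.22118234]
```

View pics/st2.png

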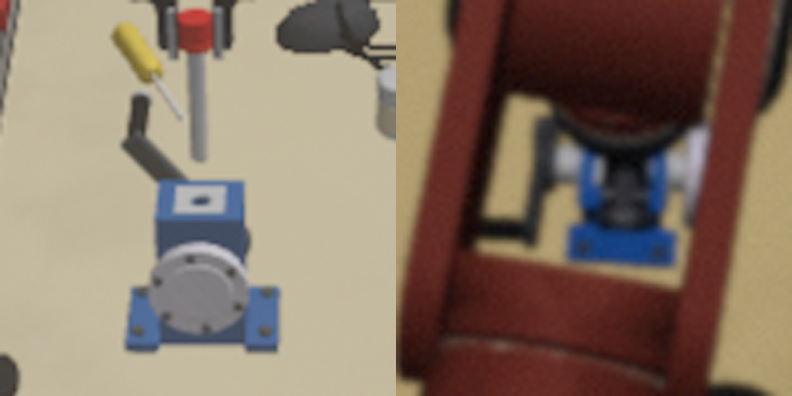

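The pin is held upright: nose at crop (200,160), knob at (195,32), hole at (202,200). The hand hides the hole in the top view, so I'll compare the side rays at their known heights.

```bash
python3 - <<'E'
from h import *
import cv2
from plant import manip
np.set_printoptions(precision=4,suppress=True)
Q=lambda x,y:((x+.5)/3.3-.5+240,(y+.5)/3.3-.5+170)
print("hole",atz("side",Q(202,200),.106),atz("side",S(268,134),.106))
for z in(.137,.139,.141): print("nose",atz("side",Q(200,160),z))
print("collar",atz("side",Q(197,50),.2274))
g=cv2.cvtColor(cv2.imread("pics/s2f.png"),cv2.COLOR_BGR2HSV)
m=((g[...,0]<8)|(g[...,0]>172))&(g[...,1]>150)&(g[...,2]>120); m[:170]=0; m[192:]=0; m[:,:285]=0;m[:,315:]=0
v,u=np.nonzero(m);print("knob",u.mean(),v.mean(),u.min(),u.max(),v.min(),v.max(),atz("side",(u.mean(),v.mean()),.2385))
p=np.array([.5494,-.0108]); print(proj("side",[*p,.1394]),proj("side",[*p,.2384]),Q(200,160))
p=np.array([.5505,-.0108]); 
# shank and hole edges
g=cv2.cvtColor(cv2.imread("pics/s2f.png"),cv2.COLOR_BGR2GRAY)
print(g[195:222,292:310])
print(g[224:238,292:314])
E
```

```text
hole [ 0.5509 -0.0081  0.106 ] [ 0.5509 -0.0081  0.106 ]
nose [ 0.5504 -0.0061  0.137 ]
nose [ 0.5504 -0.0094  0.139 ]
nose [ 0.5505 -0.0127  0.141 ]
collar [ 0.5508 -0.017   0.2274]
knob 299.25531914893617 178.39361702127658 294 303 173 185 [ 0.5508 -0.0088  0.2385]
(np.float64(299.79704477210754), np.float64(218.32437427035603)) (np.float64(298.58620671648424), np.float64(178.88898049319775)) (300.25757575757575, 218.13636363636363)
[[185 185 186 185 165 127 114 118 128 141 172 186 186 185 185 185 186 186]
 [185 185 185 186 165 128 115 118 127 140 171 186 185 185 186 186 186 186]
 [185 185 185 185 165 127 115 119 128 139 171 186 186 185 186 186 186 187]
 [186 185 185 186 171 135 115 118 127 140 167 183 186 186 186 185 187 186]
 [188 185 185 186 176 141 116 119 128 139 162 181 186 186 186 186 186 186]
 [189 188 186 185 175 140 115 118 128 140 163 181 186 186 186 186 186 186]
 [183 191 185 186 175 140 114 119 127 138 162 181 186 186 186 186 186 186]
 [167 185 189 186 175 140 115 119 127 138 163 182 186 186 186 186 186 186]
 [160 171 189 189 175 140 114 120 128 138 163 182 186 186 186
[... 1967 characters left out ...]
3 129 169 182 183 174 140 108
  107 107 107 116]
 [127 169 184 184 183 166 126  90  78  86 103 146 175 183 183 173 139 107
  107 108 107 108]
 [132 171 184 184 184 180 168 158 154 156 162 175 183 183 183 169 132 108
  107 108 108 100]
 [141 175 185 184 184 185 185 185 183 184 184 183 183 183 183 165 128 107
  107 108 107  99]
 [129 150 154 154 154 156 155 154 154 155 155 153 154 154 153 142 117 108
  107 108 107  98]
 [107 108 107 108 108 107 108 107 107 108 109 109 109 108 108 107 107 107
  107 106 107  98]
 [ 95  95  96  95  96  96  95  95  95  95  95  96  95  96  96  96  96  96
   95  95  96  92]
 [ 81  80  80  79  80  81  79  79  80  79  80  79  81  81  80  80  81  80
   81  82  80  83]]
```

move_arm(increments=[1.3, 0.8, 0, 0, 0, 0, 0, 10, 0, 0, 0, 0, 10, 0, 0, 0, 0, 8, 0, 0, 0, 0, 2, 0, 0, 0, 0, 2, 0, 0, 0, 0, 2, 0, 0, 0, 0, 2, 0, 0])

```text
time: 6.12
tool_pos: [0.5506, -0.0106, 0.1854]
tool_rot: [0.0, 0.707, 0.707, 0.0]
contact_force: [0.4, 1.0, -0.4]
gripper_width: 0.262
grasp_force: 59.4
```

move_arm(increments=[0, 0, 1, 0, 0, 0, 0, 1, 0, 0, 0, 0, 1, 0, 0, 0, 0, 1, 0, 0])

```text
time: 6.45
tool_pos: [0.5502, -0.0105, 0.1816]
tool_rot: [-0.0, 0.707, 0.707, -0.0]
contact_force: [-2.1, 0.3, -0.0]
gripper_width: 0.257
grasp_force: 59.5
```

The nose is in the hole with no vertical force.

move_arm(increments=[0, 0, 3, 0, 0, 0, 0, 3, 0, 0, 0, 0, 3, 0, 0, 0, 0, 3, 0, 0, 0, 0, 3, 0, 0, 0, 0, 2, 0, 0, 0, 0, 1, 0, 0])

```text
time: 7.03
tool_pos: [0.5502, -0.0106, 0.1627]
tool_rot: [-0.0, 0.707, 0.707, -0.0]
contact_force: [-1.7, -0.2, -0.2]
gripper_width: 0.261
grasp_force: 59.5
```

move_arm(increments=[0, 0, 0, 0, 0.6, 0, 0, 0, 0, 1, 0, 0, 0, 0, 1, 0, 0, 0, 0, 1, 0, 0, 0, 0, 1, 0, 0, 0, 0, 1, 0, 0, -10, 0, 1, 0, 0, -10, 0, 1])

```text
time: 7.7
tool_pos: [0.5499, -0.0105, 0.1834]
tool_rot: [-0.001, 0.707, 0.707, -0.0]
contact_force: [0.5, 0.8, -0.2]
gripper_width: 0.999
grasp_force: 0.0
```

move_arm(increments=[0, 0, -15, 0, 1, 0, 0, -15, 0, 1, 0, 0, -15, 0, 1, 0, 0, 0, 0, 0.5, 20, -20, 0, 0, 0, 25, -25, 0, 0, 0, 25, -25, 0, 0, 0, 23, -20, 0, 0, 0])

```text
time: 8.37
tool_pos: [0.4589, 0.0832, 0.2281]
tool_rot: [-0.0, 0.707, 0.707, 0.0]
contact_force: [0.3, 0.1, 0.3]
gripper_width: 0.301
grasp_force: 0.0
```

```bash
cat > look.py <<'E'
import sys
from plant import manip
import cv2,numpy as np
s=manip.grab_frame("side")["image"];t=manip.grab_frame("top")["image"]
n=sys.argv[1]
cv2.imwrite(f"pics/s{n}f.png",s)
a=cv2.resize(s[170:290,240:360],(396,396),interpolation=cv2.INTER_CUBIC);b=cv2.resize(t[215:305,260:350],(396,396),interpolation=cv2.INTER_CUBIC)
cv2.imwrite(f"pics/st{n}.png",np.hstack([a,b])); st=manip.state(); print(st["tool_pos"],st["contact_force"])
g=cv2.cvtColor(s,cv2.COLOR_BGR2HSV)
m=((g[...,0]<8)|(g[...,0]>172))&(g[...,1]>150)&(g[...,2]>120); m[:170]=0; m[250:]=0; m[:,:285]=0;m[:,320:]=0
v,u=np.nonzero(m);print("knob",u.mean(),v.mean(),v.min(),v.max(),len(u))
E
python3 look.py 3
```

```text
[0.45824486 0.08471106 0.22821979] [-0.62031992  0.27125684 -0.11616753]
knob 300.4404761904762 202.77380952380952 198 209 84
```

View pics/st3.png

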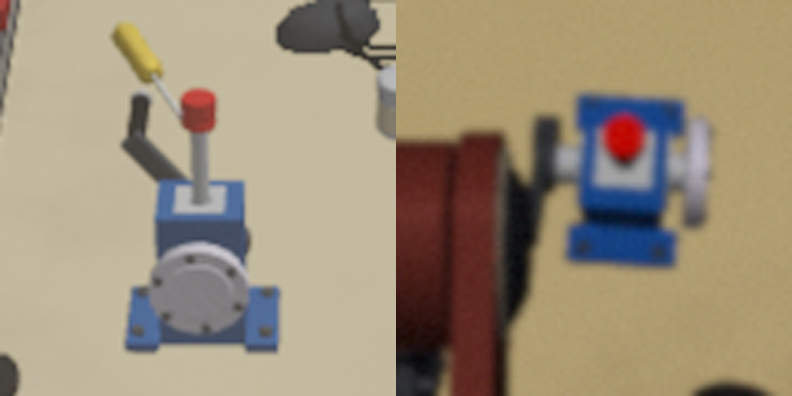

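The pin stands in the hole on the shaft, with its knob at crop (198,110). Next I lower the shut fingers to the robot side of the handle.

move_arm(increments=[-3, 0, 20, 0, 0, 0, 0, 20, 0, 0, 0, 0, 20, 0, 0, 0, 0, 20, 0, 0, 0, 0, 20, 0, 0, 0, 0, 15, 0, 0, 0, 0, 5, 0, 0, 0, 0, 0, 0, 0])

```text
time: 9.13
tool_pos: [0.4595, 0.079, 0.1067]
tool_rot: [-0.001, 0.707, 0.707, -0.001]
contact_force: [-1.1, -0.3, 1.1]
gripper_width: -0.001
grasp_force: 0.0
```

move_arm(increments=[0, 4, 0, 0, 0, 0, 4, 0, 0, 0, 0, 4, 0, 0, 0, 0, 4, 0, 0, 0, 0, 4, 0, 0, 0, 0, 4, 0, 0, 0, 0, 4, 0, 0, 0])

```text
time: 9.72
tool_pos: [0.4863, 0.0795, 0.1089]
tool_rot: [-0.003, 0.707, 0.707, -0.003]
contact_force: [-21.8, -0.7, 21.6]
gripper_width: -0.003
grasp_force: 11.3
```

The force acts along the radial direction: the handle is jamming on finger friction. I'll back off, drop a little, and push along the arc, rising with the handle.

move_arm(increments=[0, -5, 0, 0, 0, 0, -3, 4, 0, 0, 0, 0, 5, 0, 0, 0, 0, 0, 0, 0])

```text
time: 10.05
tool_pos: [0.4794, 0.0794, 0.0977]
tool_rot: [-0.001, 0.707, 0.707, -0.001]
contact_force: [-0.2, 0.2, -0.1]
gripper_width: 0.001
grasp_force: 0.0
```

```bash
python3 look.py 4
```

```text
[0.47997279 0.07938072 0.09855304] [ 0.50283531 -0.30671009 -0.96005117]
knob 297.5824175824176 203.15384615384616 198 209 91
```

View pics/st4.png

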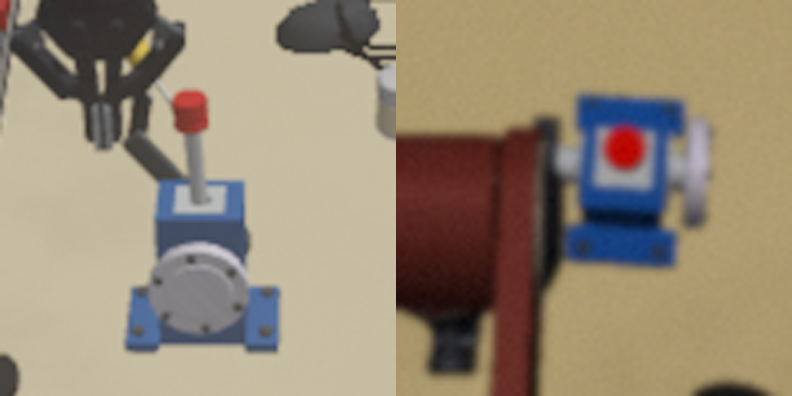

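The pin leans to -x by friction from the turning shaft, so the crank has already moved a little. The handle is just right of the fingers, at about crop (140,120). I'll continue along the arc.

move_arm(increments=[0, 4, 0, 0, 0, 0, 3, -2, 0, 0, 0, 3, -2, 0, 0, 0, 3, -2, 0, 0, 0, 3, -2, 0, 0])

```text
time: 10.57
tool_pos: [0.4964, 0.079, 0.1077]
tool_rot: [-0.0, 0.707, 0.707, -0.001]
contact_force: [-4.3, -2.5, 2.2]
gripper_width: -0.001
grasp_force: 2.1
```

move_arm(increments=[0, 3, -2, 0, 0, 0, 3, -2, 0, 0, 0, 3, -1.5, 0, 0])

```text
time: 10.82
tool_pos: [0.5058, 0.0793, 0.113]
tool_rot: [0.0, 0.707, 0.707, 0.0]
contact_force: [-2.1, -1.9, -0.4]
gripper_width: -0.003
grasp_force: 1.2
```

move_arm(increments=[0, 2.5, -1.2, 0, 0, 0, 2.5, -1.1, 0, 0, 0, 2, -0.8, 0, 0, 0, 2, -0.7, 0, 0])

```text
time: 11.15
tool_pos: [0.5145, 0.0794, 0.1166]
tool_rot: [-0.0, 0.707, 0.707, -0.0]
contact_force: [-2.9, -2.3, -1.3]
gripper_width: 0.005
grasp_force: 1.1
```

move_arm(increments=[0, 2, -0.6, 0, 0, 0, 2, -0.6, 0, 0, 0, 2, -0.5, 0, 0, 0, 1.5, -0.4, 0, 0])

```text
time: 11.48
tool_pos: [0.5221, 0.0794, 0.1188]
tool_rot: [0.0, 0.707, 0.707, 0.0]
contact_force: [-1.8, -1.2, 0.1]
gripper_width: 0.002
grasp_force: 1.0
```

```bash
python3 look.py 5
```

```text
[0.52227378 0.07952738 0.11884791] [-0.44977524 -0.50813043 -1.08760364]
knob 297.0860215053763 202.78494623655914 197 209 93
```

move_arm(increments=[0, 1.5, -0.4, 0, 0, 0, 1.5, -0.3, 0, 0, 0, 1.5, -0.3, 0, 0, 0, 1.5, -0.2, 0, 0])

```text
time: 11.92
tool_pos: [0.5279, 0.0793, 0.1199]
tool_rot: [0.0, 0.707, 0.707, -0.0]
contact_force: [-2.7, -1.4, -1.2]
gripper_width: -0.0
grasp_force: 1.0
```

move_arm(increments=[0, 1.5, -0.2, 0, 0, 0, 1.5, -0.1, 0, 0, 0, 1.5, -0.1, 0, 0, 0, 1.5, 0, 0, 0])

```text
time: 12.25
tool_pos: [0.5341, 0.0793, 0.1205]
tool_rot: [0.0, 0.707, 0.707, 0.0]
contact_force: [-2.1, -2.3, 0.6]
gripper_width: -0.001
grasp_force: 1.1
```

```bash
python3 look.py 6
```

```text
[0.53433591 0.07947353 0.1205245 ] [-1.05189998 -0.80369599 -0.19784154]
knob 297.14141414141415 202.7070707070707 197 209 99
```

move_arm(increments=[0, 1.5, 0, 0, 0, 0, 1.5, 0, 0, 0, 0, 1.5, 0.1, 0, 0, 0, 1.5, 0.1, 0, 0])

```text
time: 12.68
tool_pos: [0.5401, 0.0795, 0.1203]
tool_rot: [0.0, 0.707, 0.707, 0.0]
contact_force: [-2.4, -0.7, 2.2]
gripper_width: 0.0
grasp_force: 1.0
```

move_arm(increments=[0, 1.5, 0.2, 0, 0, 0, 1.5, 0.2, 0, 0, 0, 1.5, 0.3, 0, 0, 0, 1.5, 0.3, 0, 0])

```text
time: 13.02
tool_pos: [0.5461, 0.0796, 0.1192]
tool_rot: [-0.0, 0.707, 0.707, 0.0]
contact_force: [-1.7, -0.1, 1.2]
gripper_width: -0.002
grasp_force: 1.0
```

```bash
python3 look.py 7
```

```text
[0.54620002 0.0795214  0.11908837] [-0.6982171  -0.16970949  0.64017657]
knob 301.4555555555556 209.07777777777778 204 215 90
```

The pin has started to drop: the knob is 6 px lower. I'll wait a moment and look again.

move_arm(increments=[0, 0, 0, 0, 0, 0, 0, 0, 0, 0])

```text
time: 13.28
tool_pos: [0.5461, 0.0794, 0.1191]
tool_rot: [0.0, 0.707, 0.707, 0.0]
contact_force: [0.1, -0.0, -0.1]
gripper_width: 0.001
grasp_force: 0.0
```

```bash
python3 look.py 8
```

```text
[0.54599455 0.07939227 0.11909336] [-0.09801014  0.07611579  0.72600861]
knob 299.7901234567901 215.0 210 221 81
```

move_arm(increments=[0, -5, 0, 0, 0, 0, -10, 0, 0, 0, 0, 0, -20, 0, 0, 0, 0, -30, 0, 0, 0, 0, -30, 0, 0, 0, 0, -20, 0, 0, 0, 0, 0, 0, 0])

```text
time: 13.97
tool_pos: [0.5329, 0.0795, 0.2253]
tool_rot: [0.003, 0.707, 0.707, 0.004]
contact_force: [1.0, -0.6, 0.3]
gripper_width: -0.0
grasp_force: 0.0
```

```bash
python3 look.py 9; python3 -c "
from h import *
for z in (.117,.137,.147,.177): print(z,proj('side',[.55,-.0095,z]))"
```

```text
[0.53073471 0.0794342  0.22008421] [-0.08741372 -0.52412469 -1.13920278]
knob 299.8783783783784 214.71621621621622 210 221 74
0.117 (np.float64(300.324591804446), np.float64(226.49188187228006))
0.137 (np.float64(300.09469640994683), np.float64(218.9304464480056))
0.147 (np.float64(299.97832649498787), np.float64(215.10295090722823))
0.177 (np.float64(299.6233853418819), np.float64(203.42866480647552))
```

View pics/st9.png

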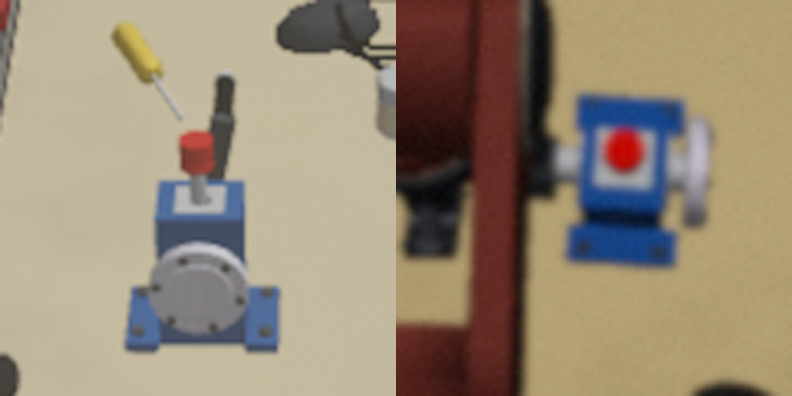

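The pin dropped about 30 mm: knob mid z≈0.147, at crop (197,152). Its nose is probably caught at the shaft's lower edge. I'll press the knob from above with the shut fingers.

move_arm(increments=[-20, 5, 0, 0, 0, -25, 5, 0, 0, 0, -25, 5, 0, 0, 0, -19, 4, 0, 0, 0, 0, 0, 0, 0, 0, 0, 0, 0, 0, 0, 0, 0, 0, 0, 0])

```text
time: 14.65
tool_pos: [0.5488, -0.009, 0.2175]
tool_rot: [-0.001, 0.707, 0.707, -0.001]
contact_force: [0.7, 0.0, -1.1]
gripper_width: -0.0
grasp_force: 0.0
```

move_arm(increments=[-1, 1, 15, 0, 0, 0, 0, 15, 0, 0, 0, 0, 14, 0, 0, 0, 0, 8, 0, 0, 0, 0, 4, 0, 0, 0, 0, 2, 0, 0])

```text
time: 15.15
tool_pos: [0.5503, -0.0101, 0.16]
tool_rot: [-0.001, 0.707, 0.707, -0.0]
contact_force: [0.2, -0.7, -1.1]
gripper_width: -0.0
grasp_force: 0.0
```

move_arm(increments=[0, 0, 2, 0, 0, 0, 0, 2, 0, 0, 0, 0, 1, 0, 0])

```text
time: 15.4
tool_pos: [0.5513, -0.0107, 0.1566]
tool_rot: [0.0, 0.707, 0.707, 0.0]
contact_force: [-0.8, -0.1, -0.7]
gripper_width: -0.001
grasp_force: 0.0
```

move_arm(increments=[0, 0, 2, 0, 0, 0, 0, 2, 0, 0, 0, 0, 1, 0, 0])

```text
time: 15.65
tool_pos: [0.5513, -0.0106, 0.1519]
tool_rot: [0.0, 0.707, 0.707, 0.0]
contact_force: [-0.4, 0.2, 3.9]
gripper_width: 0.001
grasp_force: 1.8
```

move_arm(increments=[0, 0, 2, 0, 0, 0, 0, 1, 0, 0])

```text
time: 15.82
tool_pos: [0.5519, -0.0106, 0.1497]
tool_rot: [0.001, 0.707, 0.707, 0.001]
contact_force: [-1.1, 0.8, 8.1]
gripper_width: -0.0
grasp_force: 3.9
```

move_arm(increments=[0, 0, 2, 0, 0, 0, 0, 1, 0, 0])

```text
time: 15.98
tool_pos: [0.553, -0.0108, 0.1485]
tool_rot: [0.002, 0.707, 0.707, 0.002]
contact_force: [-1.4, 0.6, 13.1]
gripper_width: -0.002
grasp_force: 6.6
```

move_arm(increments=[0, 0, 2, 0, 0, 0, 0, 2, 0, 0])

```text
time: 16.15
tool_pos: [0.554, -0.0109, 0.1461]
tool_rot: [0.003, 0.707, 0.707, 0.003]
contact_force: [-1.8, 1.1, 15.4]
gripper_width: -0.002
grasp_force: 7.7
```

```bash
python3 look.py 10
```

```text
[ 0.55313985 -0.01079417  0.14453272] [-0.81941324  0.84434884  7.20703747]
knob 300.42857142857144 220.21428571428572 215 225 56
```

View pics/st10.png

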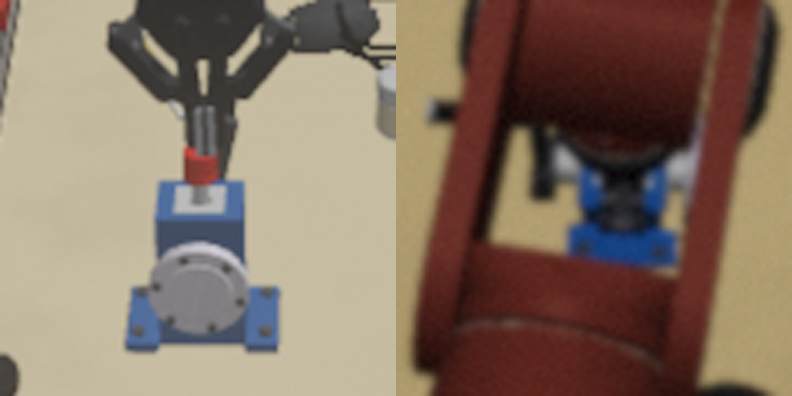

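The knob is lower, at crop (201,168), and the fingers are on its top: it is going past the ball. I keep pushing, with a small x correction.

move_arm(increments=[0, -2, 1, 0, 0, 0, 0, 2, 0, 0, 0, 0, 2, 0, 0])

```text
time: 16.5
tool_pos: [0.5521, -0.0107, 0.1402]
tool_rot: [0.003, 0.707, 0.707, 0.003]
contact_force: [1.7, 1.6, 11.6]
gripper_width: 0.0
grasp_force: 6.0
```

move_arm(increments=[0, 0, 2, 0, 0, 0, 0, 2, 0, 0, 0, 0, 2, 0, 0])

```text
time: 16.75
tool_pos: [0.5522, -0.0108, 0.1341]
tool_rot: [0.003, 0.707, 0.707, 0.003]
contact_force: [1.5, 0.3, 10.2]
gripper_width: 0.005
grasp_force: 5.1
```

move_arm(increments=[0, 0, 2, 0, 0, 0, 0, 2, 0, 0, 0, 0, 1.5, 0, 0])

```text
time: 17.0
tool_pos: [0.5523, -0.0109, 0.1286]
tool_rot: [0.003, 0.707, 0.707, 0.003]
contact_force: [2.3, 1.0, 9.7]
gripper_width: 0.004
grasp_force: 5.1
```

move_arm(increments=[0, 0, 1, 0, 0, 0, 0, 1, 0, 0, 0, 0, 0, 0, 0])

```text
time: 17.25
tool_pos: [0.5524, -0.0109, 0.128]
tool_rot: [0.003, 0.707, 0.707, 0.003]
contact_force: [-1.1, 1.4, 16.6]
gripper_width: -0.005
grasp_force: 8.5
```

It seats at z=0.128, which is the home height, with the force rising. I retract and check.

move_arm(increments=[0, 0, -10, 0, 0, 0, 0, -20, 0, 0, 0, 0, -30, 0, 0, 0, 0, -30, 0, 0, 0, 0, -30, 0, 0, 0, -15, -20, 0, 0, 0, -20, 0, 0, 0, 0, 0, 0, 0, 0])

```text
time: 17.92
tool_pos: [0.5128, -0.0106, 0.2645]
tool_rot: [0.001, 0.707, 0.707, 0.001]
contact_force: [0.3, -0.4, 0.2]
gripper_width: -0.001
grasp_force: 0.0
```

```bash
python3 look.py 11
```

```text
[ 0.51351653 -0.01060004  0.26221297] [-0.21276315  0.11845052  0.20785656]
knob 300.7826086956522 224.97101449275362 220 231 69
```

View pics/st11.png

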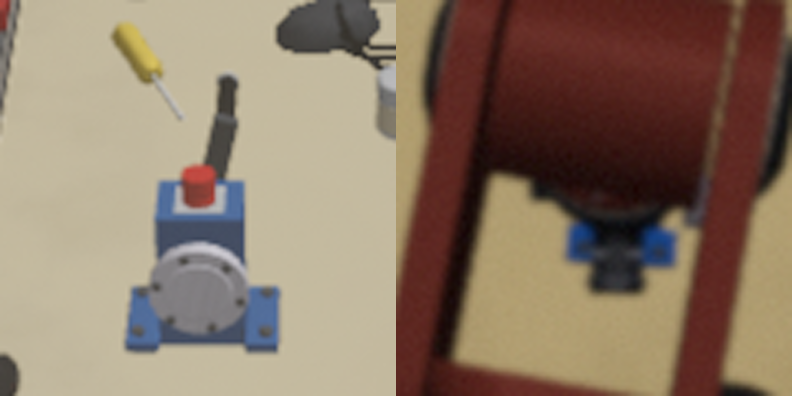

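The knob appears to sit on the block, at crop (199,187). I'll check the drop at sub-pixel level against the standing pose.

```bash
python3 - <<'E'
import cv2,numpy as np
from h import proj
def c(n):
    g=cv2.imread(n).astype(float); w=np.clip(g[...,2]-np.maximum(g[...,0],g[...,1])-40,0,None)
    w[:170]=0;w[250:]=0;w[:,:285]=0;w[:,320:]=0
    v,u=np.mgrid[:480,:640]; return (u*w).sum()/w.sum(),(v*w).sum()/w.sum()
a=c("pics/s3f.png");b=c("pics/s11f.png");print(a,b)
p=lambda z:proj("side",[.55,-.0095,z])[1]
for h in (0,2,4,6): print(h,p(.117+h/1000)-p(.177))
E
```

```text
(np.float64(300.12322628827485), np.float64(201.73749066467514)) (np.float64(300.18623090311354), np.float64(224.6219299941984))
0 23.063217065804537
2 22.3126227806099
4 21.560803378231896
6 20.807755856773127
```

The measured shift is 22.9 px, so the knob is within about 0.5 mm of home.

```bash
python3 -c "
from plant import manip
print(manip.job_done())"
```

```text
the job is handed in; nothing more can be done
None
```

The job is handed in: the red-knobbed pin is home in the positioner (knob within about 0.5 mm of the block top by the side camera) and the arm is clear; I never touched the short pin or the bystanders, and the judge's verdict was not shown.

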